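Tip only the cedar scent ball out of the two-section dish

TASK

A customer has bought the round cedar scent ball that lies in one section of the white two-section dish. Lift the dish by its middle handle, turn it so that the ball's section faces down over the black change tray, and tip it so that the ball rolls out into the tray while the flat wash token stays in the dish; do not touch the ball or the token with the gripper. Then set the dish back upright on the counter, clear of the tray, and let go.

Things in the scene. Friction and masses are not known exactly. Their poses are not given: they have to be found in the camera images.
- dish: Loose white ceramic two-section dish, 172 (x) x 112 (y) mm, 0.38 kg. Origin: centre of underside, z up. A divider at x = 0, 44 mm high, parts the +x and -x sections. Floor top z = 6, side walls 36 mm high. Each x end is a lip sloping up outward at 30 deg to z = 20: with that end tipped down over 30 deg (45 is ample) a ball rolls out; things in the other section stay behind the divider.
- handle (a point): Grip point of the dish, on its z axis 78 mm above its underside, axes as the dish's. The middle handle is an upright tab on the divider, 14 mm thick (dish x), 46 mm wide (dish y), from 44 to 96 mm above the underside. Pinch it from above, fingers closing along dish x, TCP at this point: the fingertips then stay clear above the contents.
- ball: Round wooden (cedar) scent ball, 32 mm diameter, 14 g, lying free in either one of the dish's two sections. Origin at its centre.
- token: Flat round brass wash token, 38 mm diameter, 5 mm thick, 45 g, lying flat in the other section of the dish. Origin: centre of its underside, z along its axis.
- tray: Open black plastic change tray fixed to the counter, to the robot's right; 160 (x) x 220 (y) mm, walls 6 mm thick, 40 mm high, floor 6 mm. Origin: centre of underside, z up. Other goods stand clear: a 290 mm tall turntable display on the left beyond y = 0.37 m; a 58 mm tall amber jar and a 20 mm high tire gauge at the back beyond x = 0.63 m, right of y = 0.

How it is judged:
By the outcome, as a careful person would: the job done as asked, in the order asked, and still so for the second after the job is handed in, with the robot touching nothing.
It also fails if it takes over 51 s, if anything falls off the work surface, if the arm or the gripper's body presses on something with over 40 N, if the wrist force passes 120 N, or if a joint passes its speed limit or range.

ROBOT

A 6-joint arm with a two-finger parallel gripper is mounted at the origin on the work surface. World frame = base frame: x ahead of the robot, y to its left, z up, the work surface at z = 0. Lengths are in m, angles in rad, forces in N, time in s.
With the tool pointing down it reaches from about 0.35 to 0.975 m from the base axis. Payload 17.4 kg.
Tool frame: the origin (TCP) lies between the finger pads, 19 mm behind the fingertips; this is the grasp point; z points along the fingers, y is the line along which they close (so a half turn about z gives the same grasp; the last joint's range is limited). The gripper opens to 85 mm and grips with 20 to 120 N. Pads are 22 mm wide; open, the fingers measure 114 mm over their backs; the gripper's body (76 mm by 85 mm) begins 54 mm behind the grasp point. The pads swing forward as they close: fully open they stand 13 mm farther back than shut.
Start: joints at [1.189, 0.116, 1.442, -0, 1.584, -0.038], TCP at [0.228, 0.636, 0.25] pointing down, gripper open.
Joint ranges: [-2.83, 2.83], [-0.83, 2.19], [0.07, 2.5], [-1.14, 4.28], [0.01, 3], [-2.97, 2.97]. Speed limits (rad/s): [1.89, 1.89, 2.22, 3.14, 3.14, 3.14].

INTERFACE

Orientations are given as a unit quaternion [w, x, y, z].
In Python, from rig import ctrl gives the robot as it stands.
- The arm moves only by the shell command python3 drive.py 'ROWS' [OPENING] [FORCE]. ROWS is a JSON object with one list for each field, all of the same length, 1 to 5, a row being the entries at one place: tx, ty, tz (the shift in m), rz (a turn about the tool's z in rad); each row shifts and turns the commanded pose from where the row before left it, along the tool's axes as they then stand; what a row does not reach is not made up. A row lasts 1/12 s, in which the tool goes at most 0.0417 m and 0.125 rad, less where a joint would pass 70% of its speed; a pose out of reach is approached as far as the arm can. OPENING is the finger opening in m, set as the command begins (- or left out keeps the last). The fingers move at their own pace and stop on an object; FORCE is the grip in N (left out, the last holds). Time passes only in rows, so rows that do not move let the fingers close. It prints the time, the measured TCP pose, the force, the opening and the grip force at its end. Input that does not fit is refused with a message, and nothing moves.
- ctrl.observe(): the state, without advancing time (a new reading comes with each control period).
- ctrl.read_camera(name): name is "side" or "top"; returns the picture (400x640x3 uint8, red, green, blue); there is no depth.
- ctrl.camera_info(name): a dict with "fov_y" (degrees; the focal length in pixels is half the picture's height over the tangent of half this angle, whatever the lens; pixels are square), "cx", "cy" (the principal point, pixels), "D" ([k1, k2, p1, p2, k3] as OpenCV has them; the pictures are not rectified), "T" (4x4, takes a point from camera to world coordinates). Camera axes: x right, y down, z forward; pixel columns grow to the right and rows downward; lengths in m; the calibration is good to about 2 mm. A picture is of the moment at which its call begins. camera_info takes no time and is no camera call.
- ctrl.hand_in(): hands the job in; it is judged then, once.
The state is a dict: "time": time; "joint_pos": joint angles; "joint_vel": joint speeds; "effort": joint torques, N m; "position": TCP position; "ee_rot": TCP orientation; "wrist_force": force on the tool from outside, world axes, zero at the start; "wrist_torque": the same for the moment, N m; "gripper_width": finger opening in m; "grasp_force": force on a finger pad.
Only numpy, scipy, OpenCV 4.12 (cv2) and the standard library are available. Lean on these libraries where they do the work, as an engineer would, in place of code of your own. Each camera call takes 0.05 s, during which the arm holds its last target. There are 200 camera calls.

## Working session

There is one attempt and no reset: what is moved stays moved. The work goes in short steps, Python scripts to look and compute and a shell command to move; the robot and the scene stay as the last step left them, time stands still between calls to the robot, and variables do not carry over. Pictures are saved under pics/ and viewed, at most 10 in all, crops included, and the job is handed in when it is done.

```bash
ls; mkdir -p pics
python3 - <<'E'
from rig import ctrl
import cv2
for n in("top","side"):
    cv2.imwrite(f"pics/{n}0.png",ctrl.read_camera(n)[:,:,::-1]); print(ctrl.camera_info(n))
print(ctrl.observe())
E
```

```text
drive.py
pics
rig.py
{'fov_y': 47.540961573325674, 'cx': 322.66080352753306, 'cy': 197.30431580775038, 'D': array([0.04216325, 0.        , 0.        , 0.        , 0.        ]), 'T': array([[-0.11156233, -0.97073621,  0.21266184,  0.41573983],
       [-0.99375357,  0.10957418, -0.0211502 , -0.00860429],
       [-0.00277098, -0.21369303, -0.97689693,  0.85414271],
       [ 0.        ,  0.        ,  0.        ,  1.        ]])}
{'fov_y': 57.853119472578285, 'cx': 315.1773385726929, 'cy': 207.00982868185437, 'D': array([-0.0708755,  0.       ,  0.       ,  0.       ,  0.       ]), 'T': array([[-0.96289101, -0.14081964,  0.23024059,  0.41010836],
       [-0.26896789,  0.43020692, -0.86172982,  0.61962465],
       [ 0.02229739, -0.89167922, -0.45211834,  0.42398115],
       [ 0.        ,  0.        ,  0.        ,  1.        ]])}
{'time': 0.1, 'joint_pos': array([ 1.18919937e+00,  1.16439455e-01,  1.44221679e+00, -2.30212695e-05,
        1.58399021e+00, -3.78483229e-02]), 'joint_vel': array([ 0.00104165,  0.0011504 , -0.0007593 , -0.00122194,  0.00231884,
       -0.00067987]), 'effort': array([ 1.61632986e-03, -7.33664560e+01, -6.33786178e+01, -1.29555912e-05,
        5.28709017e-03,  5.88610547e-06]), 'position': array([0.22747489, 0.63535099, 0.24932363]), 'ee_rot': array([-9.84374383e-05,  1.71029467e-01,  9.85265773e-01, -5.17752870e-04]), 'wrist_force': array([ 1.06857696, -0.01620755,  0.17290756]), 'wrist_torque': array([ 0.01293886, -0.00040596, -0.06261383]), 'grasp_force': 0.0, 'gripper_width': 0.08576683320148955}
```
View pics/top0.png

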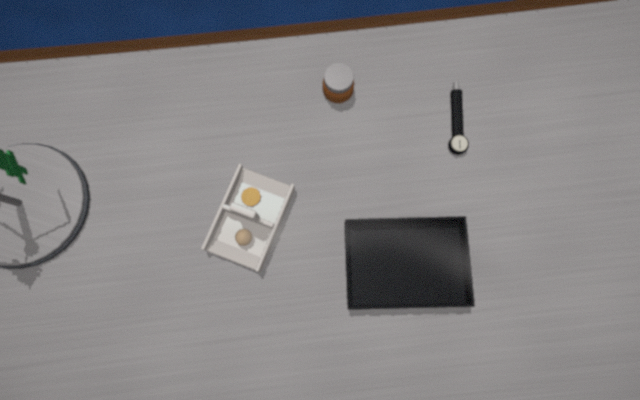

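View pics/side0.png

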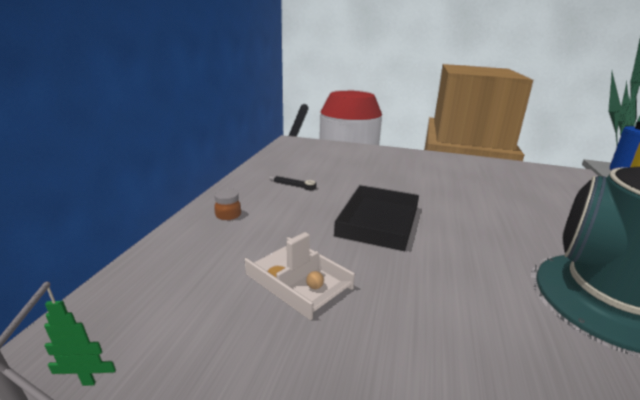

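The top view shows the dish around (248,217). The ball is at (243,237) in the section nearer the robot, the token at (251,197) in the far one. The tray spans (346,218) to (472,306). I'll enlarge the dish in both views.

Create h.py:
```python
import numpy as np, cv2
from rig import ctrl
def KD(n):
    c=ctrl.camera_info(n); f=200/np.tan(np.radians(c["fov_y"]/2))
    return np.array([[f,0,c["cx"]],[0,f,c["cy"]],[0,0,1]]),c["D"],c["T"]
def ray(n,u,v,z):
    K,D,T=KD(n); p=cv2.undistortPoints(np.array([[[u,v]]],float),K,D)[0,0]
    d=T[:3,:3]@[p[0],p[1],1]; o=T[:3,3]; return o+d*(z-o[2])/d[2]
def proj(n,P):
    K,D,T=KD(n); R=T[:3,:3].T
    return cv2.projectPoints(np.array(P,float).reshape(-1,3),cv2.Rodrigues(R)[0],-R@T[:3,3],K,D)[0][:,0]
```

Run:
```python
import cv2,numpy as np
a=cv2.imread("pics/top0.png")[155:280,195:305]; b=cv2.imread("pics/side0.png")[225:320,235:365]
cv2.imwrite("pics/topc.png",cv2.resize(a,None,fx=4.6,fy=4.6,interpolation=2)) 
cv2.imwrite("pics/sidec.png",cv2.resize(b,None,fx=6,fy=6,interpolation=2))
```

```text
(no output)
```

View pics/topc.png

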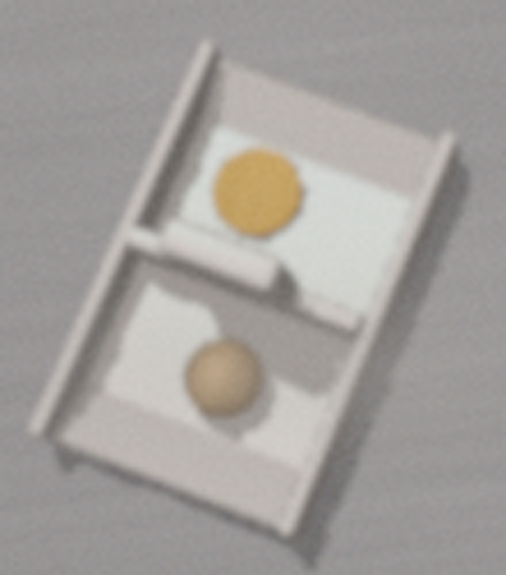

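View pics/sidec.png

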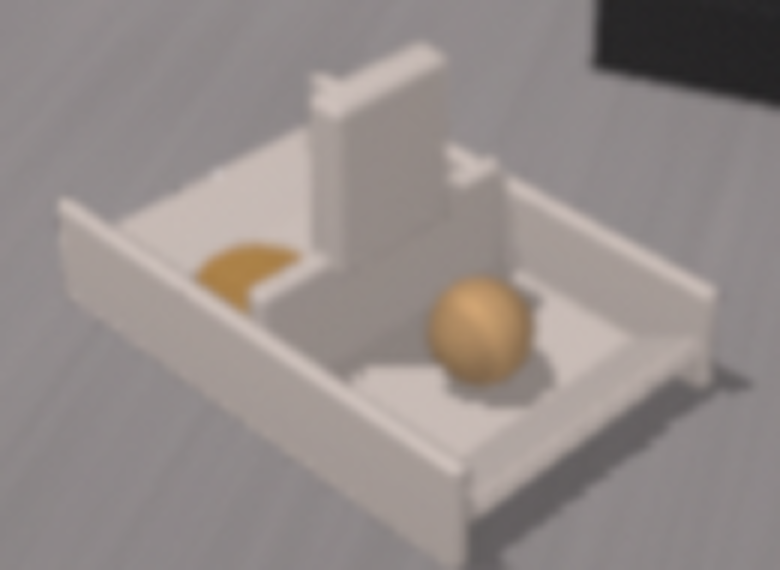

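The top crop shows the wall-top corners at (208,44), (448,138), (40,430) and (290,528), and the handle top from about (165,238) to (278,275). The ball is in the near section at (223,378) and the token in the far one. The side crop agrees.

Run:
```python
from h import *
f=lambda x,y:(195+(x+.5)/4.6-.5,155+(y+.5)/4.6-.5)
P=[ray("top",*f(x,y),.036) for x,y in((208,46),(448,140),(40,430),(290,526))]
A,B,C,D=P; print(np.round(P,4))
print("len",*[np.linalg.norm(q) for q in(A-C,B-D,A-B,C-D)])
c=np.mean(P,0); ax=(A-C)+(B-D); yaw=np.arctan2(ax[1],ax[0]); print("c",c,"yaw",yaw, [np.arctan2(*(q[1::-1])) for q in (A-C,B-D)])
x=np.array([np.cos(yaw),np.sin(yaw),0]);y=np.array([-x[1],x[0],0]);c[2]=0
g=[c+s*.007*x+t*.023*y+[0,0,.096] for s in(1,-1) for t in(1,-1)]
pt=proj("top",g);print("handle top crop",((pt-[195,155]+.5)*4.6-.5).round())
ps=proj("side",g);print("side crop",((ps-[235,225]+.5)*6-.5).round())
b=ray("top",*f(223,378),.022);t=ray("top",*f(258,193),.011)
for n,q in(("ball",b),("tok",t)): print(n,q,(q-c)@x,(q-c)@y)
T=[ray("top",*q,.04) for q in((346,219),(466,217),(473,305),(349,308))];print("tray",np.round(T,3),np.mean(T,0))
```

```text
[[0.6735 0.1208 0.036 ]
 [0.6234 0.0276 0.036 ]
 [0.5251 0.1971 0.036 ]
 [0.4771 0.1032 0.036 ]]
len 0.1668331309260751 0.16469159503577593 0.1057820754933992 0.1054041909467912
c [0.57475947 0.11216911 0.036     ] yaw -0.47608304127445084 [np.float64(-0.47499835493483766), np.float64(-0.47718183213259957)]
handle top crop [[172. 214.]
 [286. 257.]
 [156. 249.]
 [272. 292.]]
side crop [[306.  93.]
 [420.  34.]
 [340. 112.]
 [454.  52.]]
ball [0.53945497 0.1270721  0.022     ] -0.03820859428717285 -0.0029343717022824608
tok [0.61605159 0.10886611 0.011     ] 0.03821407298605203 0.015988534488869492
tray [[ 0.548 -0.064  0.04 ]
 [ 0.528 -0.28   0.04 ]
 [ 0.374 -0.264  0.04 ]
 [ 0.392 -0.05   0.04 ]] [ 0.46049578 -0.16426207  0.04      ]
```

```bash
cat >> h.py <<'E'
def to(p,yaw_y=None):
    from scipy.spatial.transform import Rotation as R
    s=ctrl.observe(); q=s["ee_rot"]; M=R.from_quat(q[[1,2,3,0]]).as_matrix()
    print("t",round(s["time"],2),"pos",s["position"].round(4),"tool d",(M.T@(np.array(p)-s["position"])).round(4),"yaw_y",round(np.arctan2(M[1,1],M[0,1]),4),"q6",s["joint_pos"][5].round(2),"F",s["wrist_force"].round(1),"w",round(s["gripper_width"],4),"g",round(s["grasp_force"],1))
E
python3 drive.py '{"tx": [0,0,-0.021,-0.021,-0.021],"ty": [0,0,-0.033,-0.033,-0.033],"tz": [0,0,0,0,0],"rz": [0.066,0.066,0,0,0]}' 0.085
python3 drive.py '{"tx": [-0.021,-0.021,-0.021,0,0],"ty": [-0.033,-0.033,-0.033,0,0],"tz": [0,0,0,0,0],"rz": [0,0,0,0,0]}'
python3 -c "
from h import *;to([.5748,.1122,.25])"
```

```text
time: 0.52
position: [0.2379, 0.5173, 0.2487]
ee_rot: [-0.0, 0.235, 0.972, -0.001]
wrist_force: [0.8, -0.8, 0.8]
gripper_width: 0.0849
grasp_force: 0.0
time: 0.93
position: [0.249, 0.4006, 0.2505]
ee_rot: [0.0, 0.237, 0.972, 0.001]
wrist_force: [0.3, -0.1, -0.1]
gripper_width: 0.0849
grasp_force: 0.0
t 0.93 pos [0.249  0.4006 0.2505] tool d [-4.219e-01 -1.064e-01  4.000e-04] yaw_y 1.0932 q6 -0.13 F [ 0.3 -0.1 -0.1] w 0.0849 g 0.0
```

```bash
python3 drive.py '{"tx": [-0.039,-0.039,-0.039,-0.039,-0.039],"ty": [-0.01,-0.01,-0.01,-0.01,-0.01],"tz": [0,0,0,0,0],"rz": [0,0,0,0,0]}' >/dev/null
python3 drive.py '{"tx": [-0.039,-0.039,-0.039,-0.039,-0.039],"ty": [-0.01,-0.01,-0.01,-0.01,-0.01],"tz": [0,0,0,0,0],"rz": [0,0,0,0,0]}' >/dev/null
python3 drive.py '{"tx": [-0.03,0,0,0,0],"ty": [-0.006,0,0,0,0],"tz": [0,0,0,0.03,0.03],"rz": [0,0,0,0,0]}'
python3 -c "
from h import *;to([.5748,.1122,.078])"
```

```text
time: 2.18
position: [0.5742, 0.1165, 0.1904]
ee_rot: [0.001, 0.235, 0.972, 0.001]
wrist_force: [0.9, -0.5, -1.1]
gripper_width: 0.0852
grasp_force: 0.0
t 2.18 pos [0.5742 0.1165 0.1904] tool d [-0.0023 -0.0037  0.1124] yaw_y 1.0959 q6 -0.94 F [ 0.9 -0.5 -1.1] w 0.0852 g 0.0
```

```bash
python3 drive.py '{"tx": [-0.0023,0,0,0,0],"ty": [-0.0037,0,0,0,0],"tz": [0,0.03,0.03,0.03,0.0225],"rz": [0,0,0,0,0]}' >/dev/null
python3 drive.py '{"tx": [0,0],"ty": [0,0],"tz": [0,0],"rz": [0,0]}'
python3 -c "
from h import *;to([.5748,.1122,.078])
for n in ('top','side'): cv2.imwrite(f'pics/{n}1.png',ctrl.read_camera(n)[:,:,::-1])
a=cv2.imread('pics/top1.png')[140:290,180:330];b=cv2.imread('pics/side1.png')[170:320,215:365]
cv2.imwrite('pics/c1.png',cv2.resize(np.hstack([a,b]),(800,400),interpolation=2))"
```

```text
time: 2.77
position: [0.5739, 0.1114, 0.0782]
ee_rot: [-0.0, 0.235, 0.972, -0.0]
wrist_force: [0.6, 0.0, 0.7]
gripper_width: 0.0851
grasp_force: 0.0
t 2.77 pos [0.5739 0.1114 0.0782] tool d [-0.0005  0.0011  0.0002] yaw_y 1.0958 q6 -0.95 F [0.6 0.  0.7] w 0.0851 g 0.0
```

View pics/c1.png

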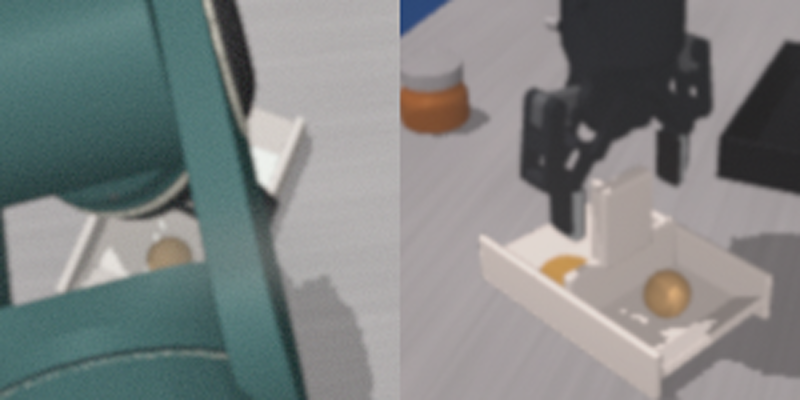

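The fingers straddle the tab along dish y, clear of the ball and token. That lets the tab pivot in the pads later for tipping, since the rows cannot tilt the tool. Now I'll close and lift.

```bash
python3 drive.py '{"tx": [0,0,0,0,0],"ty": [0,0,0,0,0],"tz": [0,0,0,0,0],"rz": [0,0,0,0,0]}' 0.03 40
python3 drive.py '{"tx": [0,0,0,0,0],"ty": [0,0,0,0,0],"tz": [0,0,-0.01,-0.02,-0.02],"rz": [0,0,0,0,0]}'
python3 drive.py '{"tx": [0,0,0,0,0],"ty": [0,0,0,0,0],"tz": [-0.02,-0.02,0,0,0],"rz": [0,0,0,0,0]}'
python3 -c "
from h import *;to([.5748,.1122,.16])
cv2.imwrite('pics/side2.png',ctrl.read_camera('side')[:,:,::-1])
b=cv2.imread('pics/side2.png')[120:320,215:365]
cv2.imwrite('pics/c2.png',cv2.resize(b,(450,600),interpolation=2))"
```

```text
time: 3.28
position: [0.5744, 0.111, 0.0787]
ee_rot: [0.001, 0.236, 0.972, 0.0]
wrist_force: [-2.3, 1.1, 7.7]
gripper_width: 0.0457
grasp_force: 41.3
time: 3.7
position: [0.5733, 0.1107, 0.1278]
ee_rot: [-0.001, 0.236, 0.972, -0.0]
wrist_force: [1.0, -0.3, -2.7]
gripper_width: 0.0457
grasp_force: 42.0
time: 4.12
position: [0.5735, 0.1107, 0.1663]
ee_rot: [-0.001, 0.236, 0.972, -0.0]
wrist_force: [-0.4, -1.1, -4.1]
gripper_width: 0.0456
grasp_force: 42.0
t 4.12 pos [0.5735 0.1107 0.1663] tool d [-0.0005  0.0019  0.0063] yaw_y 1.095 q6 -0.95 F [-0.4 -1.1 -4.1] w 0.0456 g 42.0
```

View pics/c2.png

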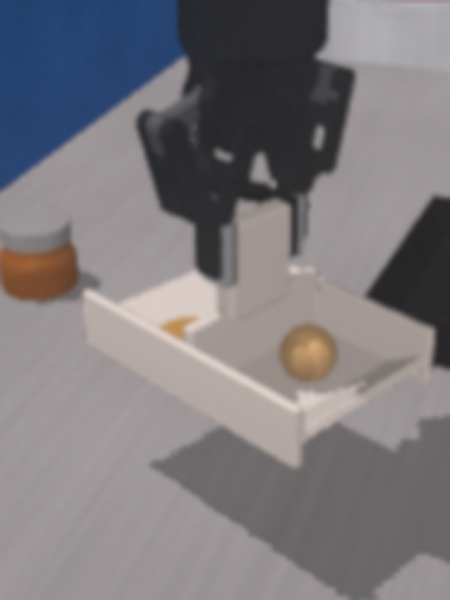

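The dish hangs level, with the ball and token in place. Next I'll turn it so the ball end faces the tray's left wall, then carry it gently over.

```bash
python3 drive.py '{"tx": [0,0,0,0,0],"ty": [0,0,0,0,0],"tz": [0,0,0,0,0],"rz": [0.05,0.09,0.12,0.12,0.12]}'  60 >/dev/null 2>&1 || true
python3 -c "
from h import *;to([.461,-.156,.166])"
```

```text
t 4.58 pos [0.5737 0.1108 0.1664] tool d [-0.1592 -0.2419  0.0006] yaw_y 0.5891 q6 -0.44 F [ 0.4  0.4 -0.3] w 0.0855 g 0.0
```

My mistake: I passed 60 in the OPENING slot, so the gripper opened and dropped the dish. I need to see the damage before moving again.

```bash
python3 -c "
from h import *
for n in ('top','side'): cv2.imwrite(f'pics/{n}3.png',ctrl.read_camera(n)[:,:,::-1])
a=cv2.imread('pics/top3.png')[120:320,160:360];b=cv2.imread('pics/side3.png')[150:350,200:400]
cv2.imwrite('pics/c3.png',cv2.resize(np.hstack([a,b]),(800,400),interpolation=2))"
```

```text
(no output)
```

View pics/c3.png

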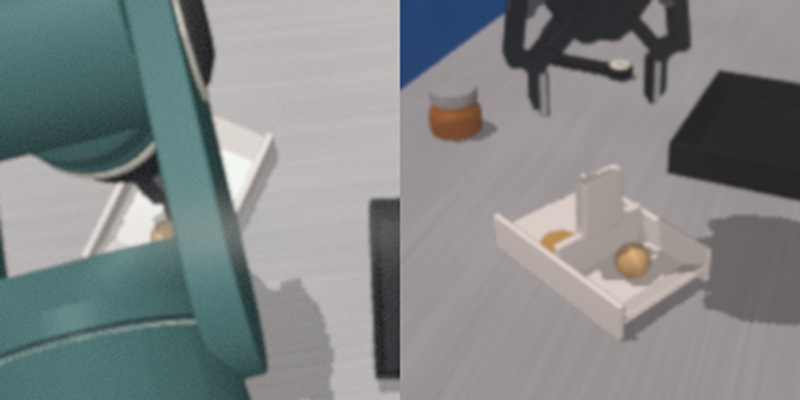

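Lucky: the dish landed upright, with the ball and token still in their sections. I'll measure any shift against the first side picture by tracking the corners.

Run:
```python
from h import *
g=[cv2.cvtColor(cv2.imread(f"pics/side{i}.png"),6) for i in(0,3)]
f=lambda x,y:(235+(x+.5)/6-.5,225+(y+.5)/6-.5)
pts=np.float32([f(62,205),f(465,475),f(713,293),f(430,50),f(325,100)])
n,st,e=cv2.calcOpticalFlowPyrLK(g[0],g[1],pts.reshape(-1,1,2),None,winSize=(15,15))
n=n[:,0];print(st.ravel(),e.ravel(),(n-pts).round(2))
for p,q,z in zip(pts,n,(.036,.036,.036,.096,.096)): print(ray("side",*p,z).round(4),(ray("side",*q,z)-ray("side",*p,z)).round(4))
```

```text
[1 1 1 1 1] [11.729584 11.799167 20.258194 11.508611 14.728194] [[-3.92 -5.51]
 [-0.94  1.19]
 [-0.01  3.36]
 [ 1.8  -1.62]
 [ 6.25 -4.36]]
[0.6741 0.1234 0.036 ] [ 0.0148 -0.0141  0.    ]
[0.5226 0.2025 0.036 ] [0.0006 0.003  0.    ]
[0.4747 0.107  0.036 ] [-0.0017  0.0094  0.    ]
[0.565  0.0962 0.096 ] [-0.0014 -0.0063  0.    ]
[0.5852 0.1313 0.096 ] [-0.0056 -0.0165  0.    ]
```

Run:
```python
import cv2
b=cv2.imread("pics/side3.png")[225:320,235:365]
cv2.imwrite("pics/c4.png",cv2.resize(b,None,fx=6,fy=6,interpolation=2))
```

```text
(no output)
```

View pics/c4.png

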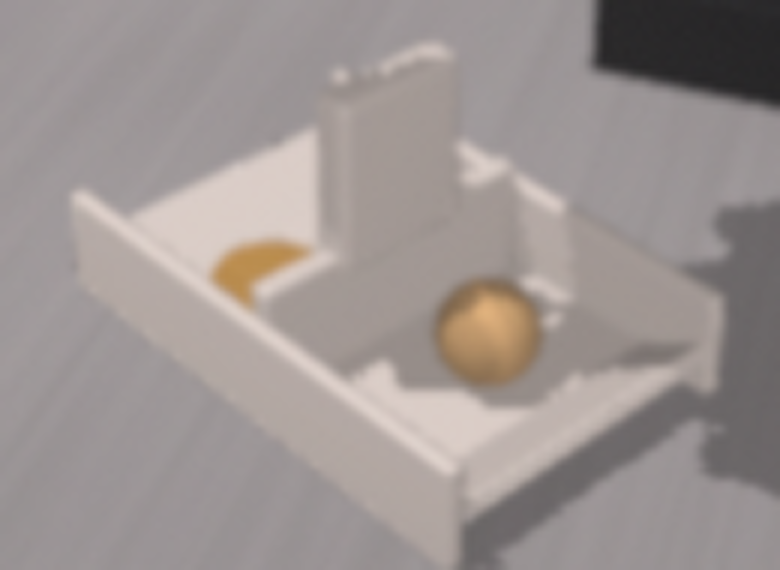

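The corners are now at left (75,195), near (460,470), right (722,298) and handle top right (453,55). Before, they were at (62,205), (465,472), (713,293) and (443,58), so the move is slight.

Run:
```python
from h import *
f=lambda x,y:(235+(x+.5)/6-.5,225+(y+.5)/6-.5)
o=[(62,205),(465,472),(713,293),(443,58)];n=[(75,195),(460,470),(722,298),(453,55)]
Z=(.036,.036,.036,.096)
A=np.array([ray("side",*f(*p),z)[:2] for p,z in zip(o,Z)]);B=np.array([ray("side",*f(*p),z)[:2] for p,z in zip(n,Z)])
print((B-A).round(4))
M,_=cv2.estimateAffinePartial2D(A,B);print("rot",np.arctan2(M[1,0],M[0,0]),"scale",np.hypot(M[1,0],M[0,0]))
p=M@[.5739,.1111,1];print(p);to([*p,.078])
```

```text
[[-0.0015 -0.0061]
 [ 0.0015 -0.0003]
 [-0.0029  0.0016]
 [-0.0023 -0.0025]]
rot -0.03881896971840153 scale 1.0039543269585691
[0.57177997 0.10856672]
t 4.68 pos [0.5737 0.1108 0.1665] tool d [-0.0008 -0.0027  0.0885] yaw_y 0.5923 q6 -0.45 F [ 0.3 -0.8 -0.3] w 0.0855 g 0.0
```

```bash
python3 drive.py '{"tx": [0,0,0,0,0],"ty": [-0.003,0,0,0,0],"tz": [0,0,0,0,0.03],"rz": [-0.116,-0.116,-0.116,-0.116,0]}' 0.085 40 >/dev/null
python3 drive.py '{"tx": [0,0,0,0,0],"ty": [0,0,0,0,0],"tz": [0.03,0.02,0.0085,0,0],"rz": [0,0,0,0,0]}'
python3 -c "
from h import *;to([.5718,.1086,.078])"
python3 drive.py '{"tx": [0,0,0,0,0],"ty": [0,0,0,0,0],"tz": [0,0,0,0,0],"rz": [0,0,0,0,0]}' 0.03 40
python3 drive.py '{"tx": [0,0,0,0,0],"ty": [0,0,0,0,0],"tz": [0,-0.01,-0.02,-0.02,-0.02],"rz": [0,0,0,0,0]}' 0.03 40
python3 drive.py '{"tx": [0,0,0],"ty": [0,0,0],"tz": [-0.015,0,0],"rz": [0,0,0]}' 0.03 40
python3 -c "
from h import *;to([.461,-.156,.166])
for n in ('side',): cv2.imwrite(f'pics/{n}5.png',ctrl.read_camera(n)[:,:,::-1])"
```

```text
time: 5.52
position: [0.5717, 0.1092, 0.0795]
ee_rot: [-0.0, 0.252, 0.968, -0.0]
wrist_force: [-0.2, 0.1, -0.4]
gripper_width: 0.0851
grasp_force: 0.0
t 5.52 pos [0.5717 0.1092 0.0795] tool d [-0.0004 -0.0005  0.0015] yaw_y 1.061 q6 -0.92 F [-0.2  0.1 -0.4] w 0.0851 g 0.0
time: 5.93
position: [0.5721, 0.1093, 0.0803]
ee_rot: [0.001, 0.253, 0.967, 0.0]
wrist_force: [-0.3, -0.1, 7.9]
gripper_width: 0.0456
grasp_force: 41.3
time: 6.35
position: [0.5712, 0.1091, 0.1502]
ee_rot: [-0.0, 0.253, 0.967, -0.0]
wrist_force: [-0.3, -0.5, -3.5]
gripper_width: 0.0456
grasp_force: 42.1
time: 6.6
position: [0.5716, 0.1092, 0.1645]
ee_rot: [0.0, 0.253, 0.967, 0.0]
wrist_force: [-0.2, 0.3, -3.7]
gripper_width: 0.0455
grasp_force: 42.2
t 6.6 pos [0.5716 0.1092 0.1645] tool d [-0.0334 -0.2854 -0.0017] yaw_y 1.0591 q6 -0.91 F [-0.2  0.3 -3.7] w 0.0455 g 42.2
```

```bash
python3 drive.py '{"tx": [0,0,0,0,0],"ty": [0,0,0,0,0],"tz": [0,0,0,0,0],"rz": [0.05,0.09,0.12,0.12,0.12]}' 0.03 40 >/dev/null
python3 drive.py '{"tx": [0,0,0,0,0],"ty": [0,0,0,0,0],"tz": [0,0,0,0,0],"rz": [0.12,0.12,0.12,0.12,0.12]}' 0.03 40 >/dev/null
python3 drive.py '{"tx": [0,0,-0.006,-0.012,-0.018],"ty": [0,0,-0.002,-0.004,-0.006],"tz": [0,0,0,0,0],"rz": [0.05,0,0,0,0]}' 0.03 40 >/dev/null
python3 drive.py '{"tx": [-0.018,-0.018,-0.018,-0.018,-0.018],"ty": [-0.006,-0.006,-0.006,-0.006,-0.006],"tz": [0,0,0,0,0],"rz": [0,0,0,0,0]}' 0.03 40 >/dev/null
python3 drive.py '{"tx": [-0.018,-0.018,-0.018,-0.018,-0.018],"ty": [-0.006,-0.006,-0.006,-0.006,-0.006],"tz": [0,0,0,0,0],"rz": [0,0,0,0,0]}' 0.03 40 >/dev/null
python3 drive.py '{"tx": [-0.018,-0.018,-0.012,-0.006,0],"ty": [-0.006,-0.004,-0.002,0,0],"tz": [0,0,0,0,0],"rz": [0,0,0,0,0]}' 0.03 40
python3 -c "
from h import *;to([.461,-.156,.094])"
```

```text
time: 9.15
position: [0.4629, -0.1531, 0.1639]
ee_rot: [0.0, 0.739, 0.674, -0.0]
wrist_force: [0.6, -0.5, -3.5]
gripper_width: 0.0457
grasp_force: 42.1
t 9.15 pos [ 0.4629 -0.1531  0.1639] tool d [-0.003  -0.0017  0.0699] yaw_y -0.0919 q6 -0.28 F [ 0.6 -0.5 -3.5] w 0.0457 g 42.1
```

```bash
python3 drive.py '{"tx": [-0.003,0,0,0,0],"ty": [-0.0017,0,0,0,0],"tz": [0,0.018,0.018,0.018,0.012],"rz": [0,0,0,0,0]}' 0.03 40 >/dev/null
python3 drive.py '{"tx": [0,0,0],"ty": [0,0,0],"tz": [0.0055,0,0],"rz": [0,0,0]}' 0.03 40
python3 -c "
from h import *;to([.461,-.156,.092])
for n in ('top','side'): cv2.imwrite(f'pics/{n}6.png',ctrl.read_camera(n)[:,:,::-1])"
```

```text
time: 9.82
position: [0.4616, -0.1548, 0.093]
ee_rot: [0.0, 0.738, 0.674, 0.0]
wrist_force: [0.4, 0.6, -3.2]
gripper_width: 0.0455
grasp_force: 42.1
t 9.82 pos [ 0.4616 -0.1548  0.093 ] tool d [-0.0012 -0.0005  0.001 ] yaw_y -0.0905 q6 -0.29 F [ 0.4  0.6 -3.2] w 0.0455 g 42.1
```

```bash
for i in 1; do python3 drive.py '{"tx": [0.002,0.002,0],"ty": [0,0,0],"tz": [0,0,0],"rz": [0,0,0]}' 0.03 22
python3 drive.py '{"tx": [0.002,0.002,0],"ty": [0,0,0],"tz": [0,0,0],"rz": [0,0,0]}' 0.03 22
python3 drive.py '{"tx": [0.002,0.002,0],"ty": [0,0,0],"tz": [0,0,0],"rz": [0,0,0]}' 0.03 22; done | grep -E "pos|force"
```

```text
position: [0.4619, -0.1507, 0.093]
wrist_force: [-0.3, -0.2, -3.3]
grasp_force: 42.2
position: [0.4623, -0.1473, 0.0929]
wrist_force: [0.8, -5.9, -3.1]
grasp_force: 42.3
position: [0.463, -0.1446, 0.0939]
wrist_force: [-1.0, -17.2, 3.2]
grasp_force: 43.1
```

```bash
python3 drive.py '{"tx": [0,0,0],"ty": [0,0,0],"tz": [0,0,0],"rz": [0,0,0]}' 0.036 22
python3 drive.py '{"tx": [0.002,0.002,0],"ty": [0,0,0],"tz": [-0.003,-0.002,0],"rz": [0,0,0]}' 0.036 22
python3 -c "
from h import *
for n in ('side',): cv2.imwrite(f'pics/{n}7.png',ctrl.read_camera(n)[:,:,::-1])"
```

```text
time: 10.92
position: [0.463, -0.1447, 0.0938]
ee_rot: [0.002, 0.739, 0.674, -0.001]
wrist_force: [-1.0, -16.8, 2.8]
gripper_width: 0.0453
grasp_force: 43.1
time: 11.17
position: [0.4634, -0.14, 0.0988]
ee_rot: [0.002, 0.739, 0.674, -0.0]
wrist_force: [0.1, -11.5, 1.4]
gripper_width: 0.0455
grasp_force: 42.7
```

```bash
(python3 drive.py '{"tx": [0.002,0.002,0.002,0],"ty": [0,0,0,0],"tz": [-0.0025,-0.0025,-0.0025,0],"rz": [0,0,0,0]}' 
python3 drive.py '{"tx": [0.002,0.002,0.003,0],"ty": [0,0,0,0],"tz": [-0.0025,-0.0025,-0.002,0],"rz": [0,0,0,0]}' )| grep -E "time|pos|force"
python3 -c "
from h import *
for n in ('side',): cv2.imwrite(f'pics/{n}8.png',ctrl.read_camera(n)[:,:,::-1])
a=[cv2.resize(cv2.imread(f'pics/side{i}.png')[60:260,300:460],(400,500)) for i in (7,8)]
cv2.imwrite('pics/c8.png',np.hstack(a))"
```

```text
time: 11.55
position: [0.4637, -0.1334, 0.1058]
wrist_force: [0.9, -7.1, -1.6]
grasp_force: 42.3
time: 11.88
position: [0.4642, -0.1264, 0.1127]
wrist_force: [-0.9, -6.2, -1.4]
grasp_force: 42.2
```

View pics/c8.png

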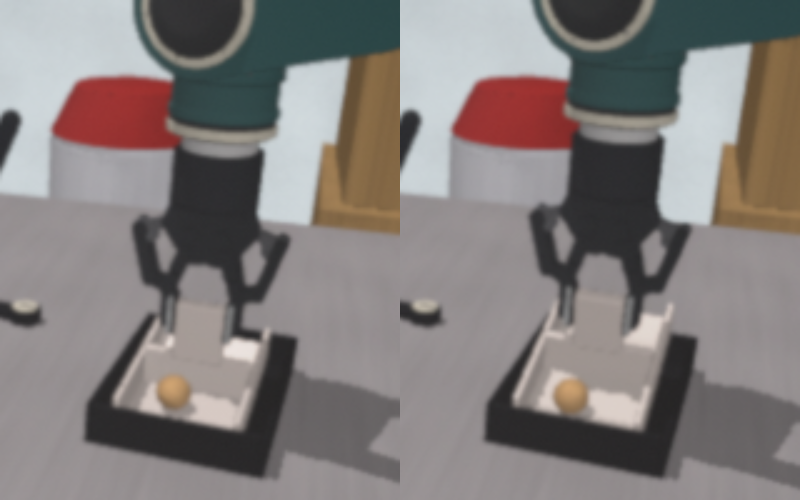

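The tipping works: the dish pivots in the pads with its ball end down, at about 20°, and the ball lies at the lip. I'll go to about 27°, then push quickly past 40° and retreat at once, so the ball drops into the tray away from the wall.

```bash
(python3 drive.py '{"tx": [0.002,0.002,0.003,0,0],"ty": [0,0,0,0,0],"tz": [-0.002,-0.002,-0.003,0,0],"rz": [0,0,0,0,0]}' 
python3 drive.py '{"tx": [0.01,0.012,0,-0.02,-0.03],"ty": [0,0,0,0,0],"tz": [-0.005,-0.003,0,-0.003,0],"rz": [0,0,0,0,0]}' 
python3 drive.py '{"tx": [-0.02,-0.01,0,0,0],"ty": [0,0,0,0,0],"tz": [0,-0.005,-0.005,0,0],"rz": [0,0,0,0,0]}' )| grep -E "time|pos|force"
python3 -c "
from h import *
for n in ('side','top'): cv2.imwrite(f'pics/{n}9.png',ctrl.read_camera(n)[:,:,::-1])
im=cv2.imread('pics/side9.png');h=cv2.cvtColor(im,40)
b=cv2.inRange(h,(8,90,110),(22,255,255))
for r in cv2.connectedComponentsWithStats(b)[2]:
    if r[4]>20: print(r)
b=cv2.inRange(cv2.cvtColor(cv2.imread('pics/side8.png'),40),(8,90,110),(22,255,255))
print('before')
for r in cv2.connectedComponentsWithStats(b)[2]:
    if r[4]>20: print(r)
"
```

```text
time: 12.35
position: [0.4647, -0.1194, 0.1194]
wrist_force: [-1.7, -5.7, 0.4]
grasp_force: 42.2
time: 12.77
position: [0.4624, -0.1459, 0.1306]
wrist_force: [1.2, 0.0, -2.8]
grasp_force: 42.1
time: 13.18
position: [0.4596, -0.1762, 0.1403]
wrist_force: [0.3, -0.1, -4.0]
grasp_force: 42.1
[     0      0    640    400 248168]
[ 426   65  106   95 7439]
[215 203  23  17 273]
[362 216  14  12 115]
before
[     0      0    640    400 248606]
[ 426   70  106   90 6988]
[215 203  23  17 280]
[362 212  12  13 122]
```

```bash
python3 -c "
from h import *
print(ray('side',368.5,222,.022),ray('side',368.5,222,.058), proj('side',[[.46,-.172,.058]]))"
```

```text
[ 0.47819636 -0.11146701  0.022     ] [ 0.47209864 -0.04599305  0.058     ] [[381.03716791 198.07966592]]
```

The ball now lies on the tray floor at about (0.478, -0.111). I'll lift clear and carry the dish left, then right it by rolling it over its lower edge on the counter.

```bash
(python3 drive.py '{"tx": [0,0,0,0,0.01],"ty": [0,0,0,0,0],"tz": [-0.01,-0.02,-0.02,-0.01,0],"rz": [0,0,0,0,0]}' 
python3 drive.py '{"tx": [0.02,0.025,0.025,0.025,0.025],"ty": [0,0,0,0,0],"tz": [0,0,0,0,0],"rz": [0,0,0,0,0]}' 
python3 drive.py '{"tx": [0.025,0.025,0.025,0.025,0.025],"ty": [0,0,0,0,0],"tz": [0,0,0,0,0],"rz": [0,0,0,0,0]}' 
python3 drive.py '{"tx": [0.025,0.025,0.025,0.02,0.01],"ty": [0,0,0,0,0],"tz": [0,0,0,0,0],"rz": [0,0,0,0,0]}' 
python3 drive.py '{"tx": [0,0,0,0,0],"ty": [0,0,0,0,0],"tz": [0.02,0.02,0.02,0.01,0],"rz": [0,0,0,0,0]}' 
)| grep -E "pos|wrist"
python3 -c "
from h import *
to([.5,.19,.119])
for n in ('side','top'): cv2.imwrite(f'pics/{n}10.png',ctrl.read_camera(n)[:,:,::-1])
a=cv2.imread('pics/side10.png')
b=cv2.inRange(cv2.cvtColor(a,40),(8,90,110),(22,255,255))
for r in cv2.connectedComponentsWithStats(b)[2]:
    if r[4]>20: print(r)
"
```

```text
position: [0.461, -0.1675, 0.2028]
wrist_force: [1.0, -0.1, -3.2]
position: [0.4707, -0.0455, 0.1991]
wrist_force: [0.4, 0.0, -4.1]
position: [0.4819, 0.0791, 0.1991]
wrist_force: [0.3, -0.4, -3.4]
position: [0.4913, 0.1843, 0.199]
wrist_force: [0.4, -0.3, -3.0]
position: [0.4908, 0.1814, 0.1272]
wrist_force: [-0.5, 0.6, -2.2]
t 15.37 pos [0.4908 0.1814 0.1272] tool d [0.0094 0.0085 0.0082] yaw_y -0.0909 q6 0.4 F [-0.5  0.6 -2.2] w 0.0455 g 42.1
[     0      0    640    400 249355]
[ 426   74  106   86 6210]
[215 202  25  18 340]
[363 216  12   9  80]
```

```bash
(python3 drive.py '{"tx": [0,0,0],"ty": [0,0,0],"tz": [0.005,0.005,0],"rz": [0,0,0]}' 
python3 drive.py '{"tx": [-0.004,-0.004,0],"ty": [0,0,0],"tz": [0.001,0.001,0],"rz": [0,0,0]}' 
python3 drive.py '{"tx": [-0.005,-0.005,0],"ty": [0,0,0],"tz": [0.001,0.001,0],"rz": [0,0,0]}' 
)| grep -E "pos|wrist"
```

```text
position: [0.492, 0.1816, 0.1196]
wrist_force: [-0.2, -0.1, -3.6]
position: [0.4913, 0.173, 0.118]
wrist_force: [0.1, -0.8, -3.0]
position: [0.4903, 0.1629, 0.1158]
wrist_force: [-0.9, -0.4, -3.0]
```

```bash
(python3 drive.py '{"tx": [0,0],"ty": [0,0],"tz": [0.003,0],"rz": [0,0]}' 
python3 drive.py '{"tx": [-0.001,0],"ty": [0,0],"tz": [0.003,0],"rz": [0,0]}' 
python3 drive.py '{"tx": [-0.004,0],"ty": [0,0],"tz": [0.002,0],"rz": [0,0]}' 
python3 drive.py '{"tx": [-0.004,0],"ty": [0,0],"tz": [0.002,0],"rz": [0,0]}' 
)| grep -E "pos|wrist"
```

```text
position: [0.4903, 0.1636, 0.1125]
wrist_force: [-1.0, 0.5, -4.0]
position: [0.4905, 0.1628, 0.11]
wrist_force: [-0.0, -0.1, -0.2]
position: [0.4902, 0.1585, 0.1085]
wrist_force: [-2.8, -0.4, 6.0]
position: [0.4899, 0.1544, 0.1069]
wrist_force: [-3.8, -1.1, 9.6]
```

```bash
(python3 drive.py '{"tx": [-0.004,-0.004,0],"ty": [0,0,0],"tz": [0.002,0.002,0],"rz": [0,0,0]}' 
python3 drive.py '{"tx": [-0.004,-0.004,0],"ty": [0,0,0],"tz": [0.0025,0.0025,0],"rz": [0,0,0]}' 
python3 drive.py '{"tx": [-0.004,-0.004,0],"ty": [0,0,0],"tz": [0.003,0.003,0],"rz": [0,0,0]}' 
python3 drive.py '{"tx": [-0.004,-0.004,0],"ty": [0,0,0],"tz": [0.003,0.003,0],"rz": [0,0,0]}' 
)| grep -E "pos|wrist"
```

```text
position: [0.4892, 0.1461, 0.1031]
wrist_force: [-4.7, -4.4, 12.2]
position: [0.4885, 0.1379, 0.0982]
wrist_force: [-5.6, -6.5, 14.6]
position: [0.4879, 0.1298, 0.0921]
wrist_force: [-4.2, -9.2, 13.9]
position: [0.4872, 0.122, 0.0856]
wrist_force: [-0.7, -5.8, 7.8]
```

```bash
(python3 drive.py '{"tx": [-0.002,-0.002,0],"ty": [0,0,0],"tz": [0.002,0.002,0],"rz": [0,0,0]}' 
python3 drive.py '{"tx": [-0.002,0],"ty": [0,0],"tz": [0.001,0],"rz": [0,0]}' 
)| grep -E "pos|wrist"
python3 -c "
from h import *
for n in ('side',): cv2.imwrite(f'pics/{n}11.png',ctrl.read_camera(n)[:,:,::-1])"
```

```text
position: [0.4869, 0.1182, 0.0818]
wrist_force: [-1.1, -6.3, 8.7]
position: [0.4866, 0.1165, 0.0804]
wrist_force: [0.2, -4.8, 5.6]
```

```bash
(python3 drive.py '{"tx": [0,0,0,0,0],"ty": [0,0,0,0,0],"tz": [0,0,0,0,0],"rz": [0,0,0,0,0]}' 0.085
python3 drive.py '{"tx": [0,0,0,0,0],"ty": [0,0,0,0,0],"tz": [-0.01,-0.02,-0.03,-0.03,-0.03],"rz": [0,0,0,0,0]}' 0.085
python3 drive.py '{"tx": [-0.04,-0.04,-0.04,-0.04,-0.04],"ty": [0,0,0,0,0],"tz": [-0.03,-0.03,0,0,0],"rz": [0,0,0,0,0]}' 0.085
python3 drive.py '{"tx": [-0.03,-0.03,-0.02,0,0],"ty": [0.03,0.03,0.03,0,0],"tz": [0,0,0,0,0],"rz": [0,0,0,0,0]}' 0.085
)| grep -E "time|pos|force"
python3 -c "
from h import *
for n in ('side','top'): cv2.imwrite(f'pics/{n}12.png',ctrl.read_camera(n)[:,:,::-1])
a=[cv2.imread(f'pics/{n}12.png') for n in ('top','side')]
a=[cv2.resize(a[0][120:340,190:490],(600,440))[:, :],cv2.resize(a[1][150:350,200:450],(0,0),fx=.8,fy=.8)]
m=np.zeros((600,800,3),np.uint8);m[:440,:600]=a[0];m[440:600,:200]=a[1]
s=cv2.resize(cv2.imread('pics/side12.png')[180:290,260:460],(400,220)); m[380:600,400:800]=s
cv2.imwrite('pics/final.png',m)"
```

```text
time: 18.77
position: [0.486, 0.117, 0.0798]
wrist_force: [-0.9, -0.4, -0.5]
grasp_force: 0.0
time: 19.18
position: [0.4858, 0.1169, 0.2021]
wrist_force: [0.2, 0.7, -0.3]
grasp_force: 0.0
time: 19.6
position: [0.4686, -0.0705, 0.2515]
wrist_force: [1.0, -0.3, -0.3]
grasp_force: 0.0
time: 20.02
position: [0.551, -0.1567, 0.2495]
wrist_force: [0.5, -0.0, 0.3]
grasp_force: 0.0
```

View pics/final.png

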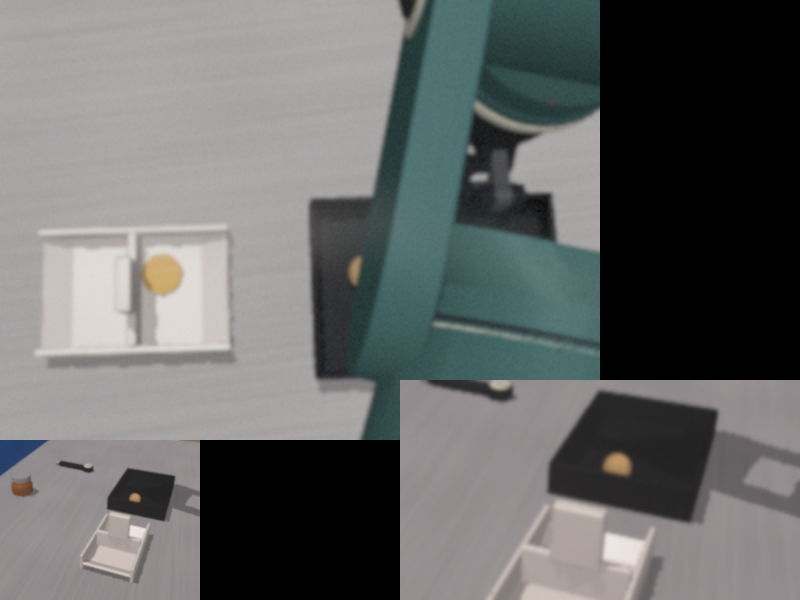

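The final picture shows the dish upright on the counter around (135,290), with the token at (162,273) inside it. The ball is in the tray at (360,270), and the dish is clear of both tray and gripper.

```bash
python3 -c "
from rig import ctrl
print(ctrl.hand_in())"
```

```text
the job is handed in; nothing more can be done
None
```

The job is handed in at about 20 s: the ball is in the tray and the dish stands upright and clear of it with the token still inside, but I dropped the dish once early on from about 9 cm (a mistyped command opened the gripper; it landed upright with nothing spilled), and I pinched the handle along dish y, not dish x, so the dish could be tipped against the tray wall.

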